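# Chuck a grinding point in the bench spindle

## Task

Take the blue cylindrical grinding point out of the wooden rack, set its shank into the collet of the upright spindle and press it fully home against the bottom of the bore. Then let go of it and turn the hex nut clockwise, by feel, until the collet grips the shank firmly, without overtightening it, and take your hand away. Press and turn gently, and leave the other points and the other things on the bench where they are.

Things in the scene. Friction and masses are not known exactly. Their poses are not given: they have to be found in the camera images.
- blue_point_mid (a point): The blue grinding point, at the centre of its head. The head is a blue upright cylinder 16 mm across and 20 mm high (so it reaches 10 mm above and below this point); below it a steel shank, 8 mm across and 45 mm long, points down (tip 55 mm below this point, chamfered 2 mm). Mass 40 g give or take 30 %. z runs along the axis, up out of the shank. It starts upright in one of the rack's three holes.
- blue_tip (a point): The lower end of the blue point's shank, on its axis.
- blue_point: The blue grinding point itself; origin at the lower end of the shank, z up along its axis.
- rack: Fixed wooden block 60 x 160 x 36 mm, long along its y; origin under its centre. Three holes 9.2 mm across and 24 mm deep stand in a row along its y at -48, 0 and +48 mm; each holds a grinding point with its head 21 mm or more clear above the block. Take a head with the fingers closing along the rack's x.
- pink_point: Bystander: grinding point with a round pink head 17 mm across, in another hole of the rack; same shank, origin at the lower end of the shank.
- white_point: Bystander: grinding point with a conical white head 16 mm across, in another hole of the rack; same shank, origin at the lower end of the shank.
- spindle: The upright spindle on its fixed stand: blue base plate 130 x 100 x 12 mm, aluminium block 56 x 56 mm up to 48 mm, then a steel neck 32 mm across up to the nut. Origin under the centre of the base plate; the vertical spindle axis goes through it.
- nut: The steel hex nut on top of the spindle, 40 mm across flats, 18 mm high, with one orange dot; origin on its axis at its top face, 110 mm above the bench. Its flats face its own x (the dot's side) and every 60 degrees from it. It turns about the vertical spindle axis, clockwise from above to tighten, and does not rise or sink. Hole in its top: 11 mm across, countersunk to 15 mm.
- nut_mid (a point): Centre of the nut, half-way up (101 mm above the bench); axes as the nut's. The nut drags with about 0.3 Nm at any angle and stays where it is left. It starts slack: it turns freely 0.2 to 1.6 rad (differs each time, cannot be seen) before the jaws touch the shank; then the torque rises.
- collet: The three brass jaws inside the nut, which close on the shank as the nut is tightened; origin on the axis, 90.5 mm above the bench. Slack, they stand 0.5 to 4 mm off the shank. From touch the turning torque rises 0.20 Nm per rad. The grip is right when it is 0.16 Nm (0.14 to 0.2) above the slack nut's, read the same way (moving, or just after each small step), and overtight from 0.23 Nm on.
- seat: The flat bottom of the bore, 28 mm below the nut's top face; origin at the centre of its top.
- home (a point): Centre of the bottom of the bore: where the lower end of the shank must come to rest, 82 mm above the bench. The last 5 mm above it pass between two spring keepers, so the shank does not fall home by itself: it must be pressed with about 3 to 8 N until it stops hard (keep under 40 N); the blue head's centre is then 27 mm above the nut's top face.
- spanner: Bystander: loose open-ended spanner lying on the bench.
- driver: Bystander: loose screwdriver with a red handle lying on the bench.
- bottle: Bystander: white bottle 60 mm across, 120 mm high, standing on the bench.
- jar: Bystander: clear jar 56 mm across, 60 mm high with a black cap, standing on the bench.
Mind the look-alikes: they are no part of the job. What is meant by the spindle is not purple, and is the larger of those in its own colour.

How it is judged:
On the way, in this order (a step that is already met when the one before it is completed fails the run):
1. the blue point's shank is fully home in the collet, upright (horizontal distance between blue_tip and home below 0.003 m and z of blue_tip in the frame of home between -0.003 and 0.002 m and angle between blue_point_mid's own z axis and vertical below 0.08 rad), for 0.2 s.
2. the nut is turned until the collet grips the shank, which stays home (all of step 1 and contact force between blue_point and collet above 50 N), for 0.2 s.
At the end, for the whole second after the job is handed in: The blue point stands upright (within 0.08 rad) in the spindle with its shank home: lower end within 3 mm of the axis and within 2 mm of the bottom of the bore. The collet grips it with over 50 N on its three jaws together, it is at rest, and the hand is away (all of step 2 and linear speed of blue_point below 0.01 m/s); the robot touches nothing.
It fails at once if the collet is overtightened (over 95 N on its three jaws together) (contact force between blue_point and collet above 95 N).
It fails at once if the shank is rammed against the bottom of the bore (over 60 N) (contact force between blue_point and seat above 60 N).
It fails at once if the shank is rammed against the nut (over 40 N) (contact force between blue_point and nut above 40 N).
It fails at once if another grinding point is moved by more than 8 mm (distance of any of pink_point, white_point from where it was at the start of the episode above 0.008 m).
It fails at once if something else on the bench is moved by more than 15 mm (distance of any of spanner, driver, bottle, jar from where it was at the start of the episode above 0.015 m).
It also fails if it takes over 72 s, if anything falls off the work surface, if the arm or the gripper's body presses on something with over 40 N, if the wrist force passes 120 N, or if a joint passes its speed limit or range.

## Robot

A 7-joint arm with a two-finger parallel gripper is mounted at the origin on the work surface. World frame = base frame: x ahead of the robot, y to its left, z up, the work surface at z = 0. Lengths are in m, angles in rad, forces in N, time in s.
With the tool pointing down it reaches from about 0.4 to 0.85 m from the base axis. Payload 4.5 kg.
Tool frame: the origin (TCP) lies between the finger pads; the fingertips stand 19 mm ahead of it and the grasp point (between the pads) is the TCP (r.tips_ahead is the distance from the TCP to the fingertips, in m); z points along the fingers, y is the line along which they close (so a half turn about z gives the same grasp; the last joint's range is limited). The gripper opens to 88 mm and grips with 3 to 60 N. Pads are 18 mm wide; open, the fingers measure 123 mm over their backs; the gripper's body (75 mm by 187 mm) begins 45 mm behind the grasp point.
Start: joints at [-1.216, 0.689, -0.195, 1.565, 0.157, 0.902, -0.215], TCP at [0.197, 0.593, 0.232] pointing down, gripper open.
Joint ranges: [-3.01, 3.01], [-0.46, 2.08], [-1.47, 1.51], [0.13, 2.56], [-1, 4.14], [0.04, 2.09], [-2.66, 2.66]. Speed limits (rad/s): [2.57, 2.57, 3.14, 3.14, 3.14, 3.14, 3.14].

## Interface

Orientations are given as a unit quaternion [x, y, z, w].
In Python, from plant import r, cams, models gives the robot as it stands. The module is installed in compiled form; this text tells all that it offers.
- The arm moves only by the tool jog_arm, never from a script. Its arguments are lists of equal length, an entry for each row: "turn": the turn, a rotation vector about the tool's x, y, z in rad, a list of three; "translation": the shift along the tool's x, y, z in m, a list of three; "grip": the closure, from 0 (fully open) to 1 (shut). In form: {"turn": [[ax, ay, az], ...], "translation": [[tx, ty, tz], ...], "grip": [grip, ...]}. A call has 1 to 20 rows; each row is the pose to reach, as a shift and turn from the pose commanded when the call began, along the tool's axes at that moment; what a row does not reach only later rows make up. A row lasts 1/8 s, in which the tool goes at most 62.5 mm and 10.7 degrees, less where a joint would pass 70% of its speed; a pose out of reach is approached as far as the arm can. A call with a gripper value outside its range is refused whole. The fingers move at their own pace and stop on an object; "force" is the grip in N (left out, the last holds). Time passes only in rows, so rows that repeat a pose let the fingers close. It gives the time, the measured TCP pose, the force, the opening and the grip force at its end, in the units of the state.
- r.get_state(): the state, without advancing time (a new reading comes with each control period).
- cams.snapshot(name): name is "scene" or "top"; returns the picture (384x512x3 uint8, red, green, blue); there is no depth.
- cams.camera_params(name): a dict with "fx", "fy", "cx", "cy" (pixels), "eye" and "orientation" of the camera in the world. Camera axes: x right, y up, looking along -z (the intrinsics and any distortion apply to the point x, -y, -z); pixel columns grow to the right and rows downward; lengths in m; the calibration is good to about 2 mm. A picture is of the moment at which its call begins. camera_params takes no time and is no camera call.
- r.finish_job(): hands the job in; it is judged then, once.
Trained networks look in the newest picture that a camera, given by its name, has taken for a name from the list of things; names that differ only in an ending like _2 or _b are one class to them, and where a whole thing is asked for, a point or a joint stands for the part that bears it (a point fixed in the world has none). Each returns a list of dicts, best first, with "p" (0 to 1); they miss things now and then, are a little off and sometimes report something else, mostly with a low value. They report only what shows in the picture. A call takes as long as a camera call. They do not tell look-alikes from the thing itself.
- models.find_in(camera, name): "position" ([x, y, z] in m, in world coordinates, good to about 4 mm: the middle of the surface that is visible of it).
- models.masks_of(camera, name): "pixels" (384x512 bool, what is visible of it).
- models.place_of(camera, name): "position" ([x, y, z] in m, in world coordinates, good to about 4 mm: a listed point, or the origin of a listed thing).
The state is a dict: "clock": time; "q": joint angles; "qd": joint speeds; "joint_torque": joint torques, N m; "tool_pos": TCP position; "eef_rot": TCP orientation; "contact_force": force on the tool from outside, world axes, zero at the start; "moment": the same for the moment, N m; "opening": opening from 0.0 (shut) to 1.0 (fully open); "finger_force": force on a finger pad.
Only numpy, scipy, OpenCV 4.12 (cv2) and the standard library are available. Lean on these libraries where they do the work, as an engineer would, in place of code of your own. Each camera call takes 0.05 s, during which the arm holds its last target. There are 200 camera calls.

## Working session

There is one attempt and no reset: what is moved stays moved. The work goes in short steps, Python scripts to look and compute and a tool call to move; the robot and the scene stay as the last step left them, time stands still between calls to the robot, and variables do not carry over. Pictures are saved under pics/ and viewed, at most 10 in all, crops included, and the job is handed in when it is done.

Besides the shell and the picture viewer there is one more tool, called after "Request:" as name(argument=value, ...), one argument or row to a line, values as JSON. jog_arm: Moves the arm, as the interface text tells. Its arguments: {"type":"object","properties":{"turn":{"type":"array"},"translation":{"type":"array"},"grip":{"type":"array"},"force":{"type":"number"}},"required":["turn","translation","grip"]}

```bash
mkdir -p pics; cat > h.py <<'E'
import numpy as np, cv2
from scipy.spatial.transform import Rotation as R
from plant import r, cams, models
def pix(cam,P):
    c=cams.camera_params(cam); o=R.from_quat(c['orientation'])
    p=o.inv().apply(np.atleast_2d(P)-np.array(c['eye']))
    return np.c_[c['cx']+c['fx']*p[:,0]/-p[:,2], c['cy']+c['fy']*(-p[:,1])/-p[:,2]]
def ray(cam,u,v,z):
    c=cams.camera_params(cam); o=R.from_quat(c['orientation'])
    d=o.apply([(u-c['cx'])/c['fx'],-(v-c['cy'])/c['fy'],-1]); e=np.array(c['eye'])
    return e+d*(z-e[2])/d[2]
E
python3 - <<'E'
from h import *
for c in ('scene','top'):
    p=cams.camera_params(c); print(c,{k:np.round(v,3).tolist() if not isinstance(v,str) else v for k,v in p.items()})
    im=cams.snapshot(c); cv2.imwrite(f'pics/{c}0.png',im[:,:,::-1])
    for n in ('blue_point_mid','rack','spindle','nut','nut_mid','collet','pink_point','white_point'):
        print(n,[(round(d['p'],2),np.round(d['position'],3).tolist(),pix(c,d['position'])[0].round().tolist()) for d in models.place_of(c,n)[:4]])
s=r.get_state(); print(s, r.tips_ahead)
E
```

```text
scene {'fx': 362.848, 'fy': 362.848, 'cx': 256.563, 'cy': 190.703, 'eye': [0.806, -0.384, 0.783], 'orientation': [0.29, 0.117, 0.327, 0.892]}
blue_point_mid [(0.65, [0.475, 0.214, 0.069], [313.0, 147.0]), (0.45, [0.482, 0.26, 0.014], [323.0, 153.0])]
rack [(0.77, [0.477, 0.214, 0.0], [311.0, 164.0])]
spindle [(0.82, [0.22, -0.283, -0.0], [111.0, 231.0]), (0.69, [0.522, -0.232, 0.002], [211.0, 291.0]), (0.66, [0.453, -0.072, 0.001], [237.0, 226.0])]
nut [(0.91, [0.522, -0.232, 0.112], [204.0, 270.0]), (0.66, [0.218, -0.284, 0.115], [93.0, 205.0]), (0.44, [0.457, -0.069, 0.078], [237.0, 209.0])]
nut_mid [(0.7, [0.523, -0.232, 0.105], [205.0, 272.0]), (0.63, [0.217, -0.28, 0.104], [96.0, 206.0]), (0.3, [0.463, 0.169, 0.005], [298.0, 170.0])]
collet [(0.45, [0.577, -0.359, -0.003], [186.0, 355.0])]
pink_point [(0.42, [0.482, 0.26, 0.014], [323.0, 153.0])]
white_point [(0.63, [0.467, 0.166, 0.006], [298.0, 171.0])]
top {'fx': 367.494, 'fy': 367.494, 'cx': 251.067, 'cy': 187.817, 'eye': [0.383, -0.006, 1.189], 'orientation': [0.033, -0.029, -0.705, 0.708]}
blue_point_mid [(0.41, [0.48, 0.2
[... 763 characters left out ...]
, 'q': array([-1.21623919,  0.68901227, -0.19462431,  1.56533017,  0.15728694,
        0.90249294, -0.21511157]), 'qd': array([ 0.0011261 , -0.00018621,  0.00059027, -0.00028779, -0.00155931,
       -0.00086475,  0.00274098]), 'joint_torque': array([ 2.05157339e-04, -5.27479541e+01, -1.26703206e+00, -1.53738624e+01,
       -5.18914685e-02, -9.30989227e-04,  1.26949919e-05]), 'tool_pos': array([0.19701939, 0.59315351, 0.23209006]), 'eef_rot': array([ 1.59679499e-01,  9.87168908e-01,  7.10777779e-05, -4.76067500e-06]), 'contact_force': array([-0.07537735,  0.57252419,  0.08536182]), 'moment': array([0.00572774, 0.06103862, 0.00420718]), 'finger_force': 0.0, 'opening': 1.0026155633254075} 0.019
```

```bash
python3 - <<'E'
import cv2,numpy as np
a=cv2.imread('pics/scene0.png');b=cv2.imread('pics/top0.png')
A=a[120:370,40:360]; B=b[140:330,150:390]
A=cv2.resize(A,None,fx=2.34,fy=2.34,interpolation=3)
cv2.imwrite('pics/sc.png',A)
cv2.imwrite('pics/tc.png',cv2.resize(B,None,fx=3.15,fy=3.15,interpolation=3))
E
```

```text
(no output)
```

View pics/sc.png

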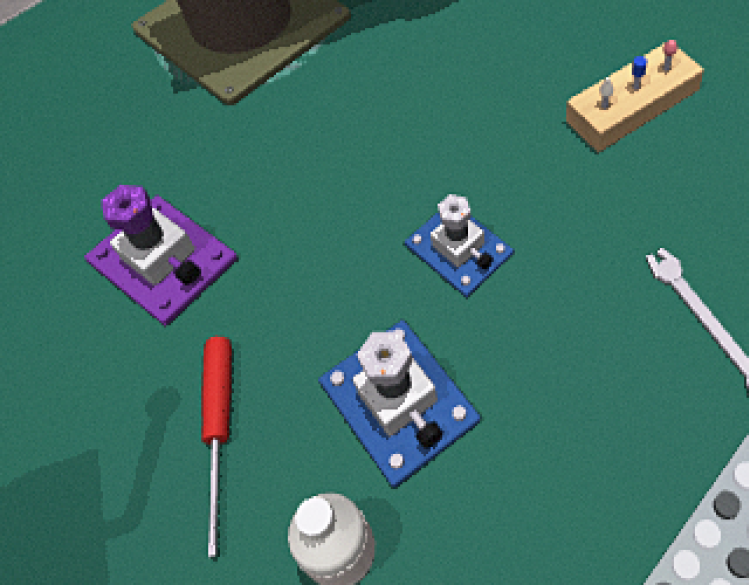

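View pics/tc.png

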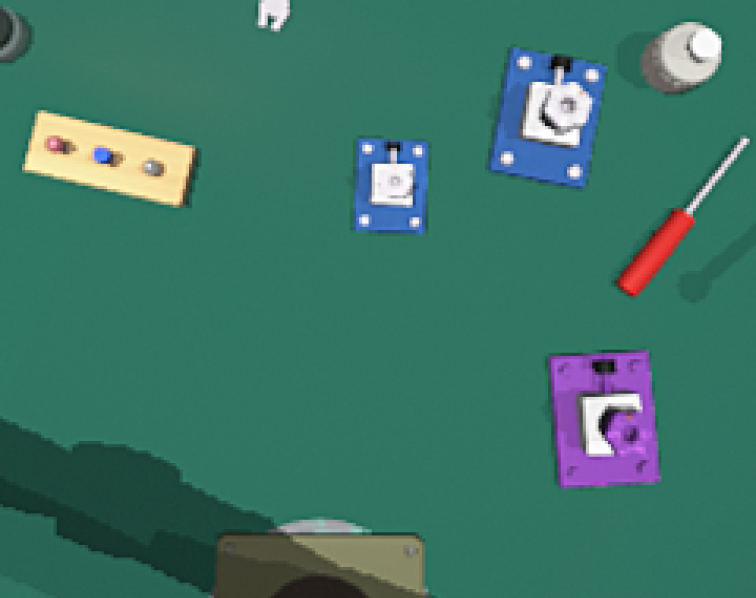

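The spindle candidates, in top-picture pixels:
- Purple stand at (340,272): excluded by colour.
- Small blue stand at (274,198): too small.
- Large blue stand at (323,177), nut at (330,174): blue base and the larger of the two, so this is the one meant. Both enlarged crops confirm it.

The blue point is in the rack's middle hole, at top (183,188) and scene (313,147). Next I'll refine the positions.

```bash
cat > m.py <<'E'
from h import *
from scipy.optimize import minimize
def hexmask(cam,x,y,yaw,S=4):
    a=yaw+np.pi/6+np.arange(6)*np.pi/3; rr=0.02/np.cos(np.pi/6)
    P=np.array([[x+rr*np.cos(t),y+rr*np.sin(t),z] for z in (.092,.110) for t in a])
    h=cv2.convexHull(((pix(cam,P)+.5)*S*16).astype(np.int32))
    m=np.zeros((384*S,512*S),np.uint8); cv2.fillConvexPoly(m,h,255,shift=4)
    return cv2.resize(m,(512,384),interpolation=cv2.INTER_AREA)/255.
E
python3 - <<'E'
from m import *
im={c:cams.snapshot(c) for c in('scene','top')}
M={}
for c in im:
    hsv=cv2.cvtColor(im[c],cv2.COLOR_RGB2HSV)
    uv=pix(c,[.477,.214,.067])[0]
    b=cv2.inRange(hsv,(105,150,60),(130,255,255))
    yy,xx=np.nonzero(b); k=np.hypot(xx-uv[0],yy-uv[1])<14
    u,v=xx[k].mean(),yy[k].mean(); print(c,'blue',k.sum(),u,v,ray(c,u,v,.067).round(4))
    ms=models.masks_of(c,'rack')[0]['pixels'].astype(np.uint8)
    cn=max(cv2.findContours(ms,0,2)[0],key=cv2.contourArea)[:,0]
    if c=='top':
        W=np.array([ray(c,*p,.034)[:2] for p in cn]); print('rack rect',cv2.minAreaRect((W*1000).astype(np.float32)))
    np_=pix(c,[.521,-.231,.103])[0]
    for d in models.masks_of(c,'nut'):
        yy,xx=np.nonzero(d['pixels'])
        if np.hypot(xx.mean()-np_[0],yy.mean()-np_[1])<8: M[c]=d['pixels'].astype(float); print(c,d['p'],len(xx),xx.mean(),yy.mean()); break
    o=cv2.inRange(hsv,(3,100,120),(20,255,255)); yy,xx=np.nonzero(o); k=np.hypot(xx-np_[0],yy-np_[1])<14
    if k.any(): print('dot',c,xx[k].mean(),yy[k].mean(),ray(c,xx[k].mean(),yy[k].mean(),.110)[:2].round(4))
for sel in (['scene','top'],['top'],['scene']):
    best=min((minimize(lambda q:sum(((hexmask(c,q[0]/1e3,q[1]/1e3,q[2]/10)-M[c])**2).sum() for c in sel if c in M),[521,-231,y0*10],method='Nelder-Mead',options=dict(initial_simplex=np.array([[521,-231,y0*10],[525,-231,y0*10],[521,-227,y0*10],[521,-231,y0*10+2]]))) for y0 in (0,.35,.7)),key=lambda s:s.fun)
    print(sel,best.x,best.fun)
E
```

```text
scene blue 38 312.86842105263156 147.76315789473685 [0.4744 0.213  0.067 ]
scene 0.76 385 203.83636363636364 272.5402597402597
dot scene 203.0 278.5 [ 0.5319 -0.2455]
top blue 17 182.11764705882354 189.05882352941177 [0.4763 0.2134 0.067 ]
rack rect ((476.44354248046875, 211.58224487304688), (166.12083435058594, 62.9638557434082), 77.69113159179688)
top 0.62 187 329.58288770053474 172.97860962566844
['scene', 'top'] [ 520.37259695 -233.11123333    1.84776415] 56.65324106113033
['top'] [ 523.76072815 -231.25283061    2.66085521] 6.312971933871587
['scene'] [ 519.94836475 -233.37521826    1.78279191] 19.017762399077277
```

Request:
jog_arm(
  turn=[
    [0, 0, 1.464],
    [0, 0, 1.464],
    [0, 0, 1.464],
    [0, 0, 1.464],
    [0, 0, 1.464],
    [0, 0, 1.464],
    [0, 0, 1.464],
    [0, 0, 1.464],
    [0, 0, 1.464],
    [0, 0, 1.464],
    [0, 0, 1.464],
    [0, 0, 1.464],
  ],
  translation=[
    [-0.384, -0.273, 0.082],
    [-0.384, -0.273, 0.082],
    [-0.384, -0.273, 0.082],
    [-0.384, -0.273, 0.082],
    [-0.384, -0.273, 0.082],
    [-0.384, -0.273, 0.082],
    [-0.384, -0.273, 0.082],
    [-0.384, -0.273, 0.082],
    [-0.384, -0.273, 0.082],
    [-0.384, -0.273, 0.082],
    [-0.384, -0.273, 0.082],
    [-0.384, -0.273, 0.082],
  ],
  grip=[0, 0, 0, 0, 0, 0, 0, 0, 0, 0, 0, 0],
  force=20,
)

```text
clock: 2.7
tool_pos: [0.4748, 0.2144, 0.1502]
eef_rot: [0.778, 0.629, 0.0, -0.0]
contact_force: [-0.9, -0.1, -0.1]
opening: 0.998
finger_force: 0.0
```

```bash
cat >> h.py <<'E'
def st():
    s=r.get_state(); o=R.from_quat(s['eef_rot']).as_matrix()
    print('t',round(s['clock'],2),'pos',s['tool_pos'].round(4),'yaw_y',round(np.degrees(np.arctan2(o[1,1],o[0,1])),2),'z',o[:,2].round(3),'q',s['q'].round(3),'F',s['contact_force'].round(2),'M',s['moment'].round(3),'open',round(s['opening']*88,1),'ff',round(float(s['finger_force']),1))
    return s,o
def delta(target):  # tool-axis translation to a world point
    s,o=st(); print('delta tool',(o.T@(np.array(target)-s['tool_pos'])).round(4))
E
python3 -c "
from h import *
delta([.4755,.213,.068])
im=cams.snapshot('scene');cv2.imwrite('pics/s1.png',cv2.resize(im[90:210,250:400,::-1],None,fx=5,fy=5,interpolation=3))"
```

```text
t 2.7 pos [0.4748 0.2144 0.1502] yaw_y -12.11 z [-0.     0.001 -1.   ] q [-0.585  0.684  0.12   1.967 -0.16   0.499 -0.562] F [-0.89 -0.09 -0.12] M [-0.044  0.041 -0.018] open 87.8 ff 0.0
delta tool [-0.0012  0.001   0.0822]
```

View pics/s1.png

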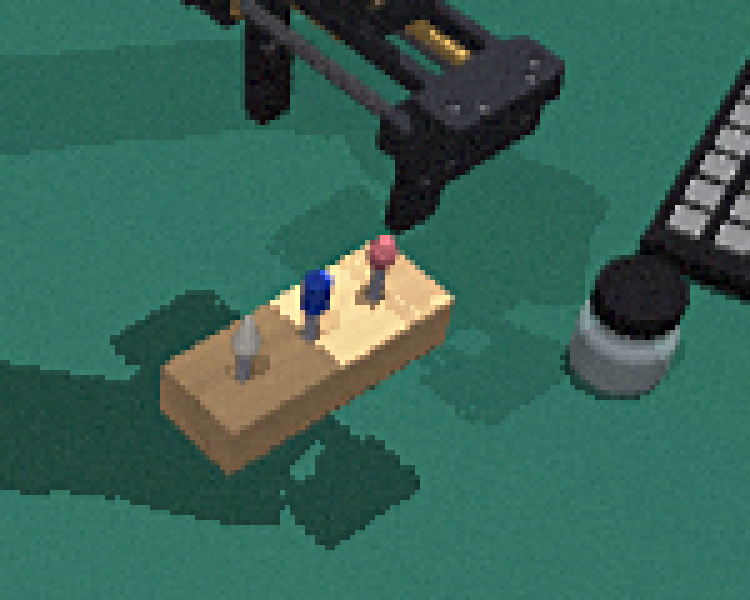

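The open fingers straddle the blue head, which is at crop (315,292), and stay clear of the pink and white points. I'll go down and grip.

Request:
jog_arm(
  turn=[
    [0, 0, 0],
    [0, 0, 0],
    [0, 0, 0],
    [0, 0, 0],
    [0, 0, 0],
    [0, 0, 0],
    [0, 0, 0],
    [0, 0, 0],
    [0, 0, 0],
    [0, 0, 0],
    [0, 0, 0],
    [0, 0, 0],
  ],
  translation=[
    [-0.001, 0.001, 0.03],
    [-0.001, 0.001, 0.06],
    [-0.001, 0.001, 0.08],
    [-0.001, 0.001, 0.082],
    [-0.001, 0.001, 0.082],
    [-0.001, 0.001, 0.082],
    [-0.001, 0.001, 0.082],
    [-0.001, 0.001, 0.082],
    [-0.001, 0.001, 0.082],
    [-0.001, 0.001, 0.082],
    [-0.001, 0.001, 0.082],
    [-0.001, 0.001, 0.082],
  ],
  grip=[0, 0, 0, 0, 0.5, 0.7, 0.8, 0.83, 0.86, 0.9, 0.9, 0.9],
  force=20,
)

```text
clock: 4.25
tool_pos: [0.4762, 0.2118, 0.068]
eef_rot: [0.779, 0.628, 0.0, -0.0]
contact_force: [-0.5, -0.2, -0.3]
opening: 0.151
finger_force: 20.0
```

```bash
python3 -c "
from h import *
st()"
```

```text
t 4.25 pos [0.4762 0.2118 0.068 ] yaw_y -12.26 z [-0.  0. -1.] q [-0.552  0.829  0.075  2.009 -0.181  0.31  -0.542] F [-0.51 -0.18 -0.26] M [-0.087  0.081  0.014] open 13.3 ff 20.0
```

Request:
jog_arm(
  turn=[
    [0, 0, 0],
    [0, 0, 0],
    [0, 0, 0],
    [0, 0, 0],
    [0, 0, 0],
    [0, 0, 0],
    [0, 0, 0],
    [0, 0, 0],
  ],
  translation=[
    [0, 0, -0.01],
    [0, 0, -0.02],
    [0, 0, -0.04],
    [0, 0, -0.07],
    [0, 0, -0.1],
    [0, 0, -0.12],
    [0, 0, -0.12],
    [0, 0, -0.12],
  ],
  grip=[0.9, 0.9, 0.9, 0.9, 0.9, 0.9, 0.9, 0.9],
)

```text
clock: 5.25
tool_pos: [0.4757, 0.2116, 0.1877]
eef_rot: [0.779, 0.628, -0.0, -0.0]
contact_force: [-0.4, 0.5, -0.9]
opening: 0.151
finger_force: 20.0
```

```bash
python3 -c "
from h import *
s,o=st()
c=pix('scene',s['tool_pos'])[0].round().astype(int);print(c, pix('scene',s['tool_pos']-[0,0,.055]))
im=cams.snapshot('scene');cv2.imwrite('pics/s2.png',cv2.resize(im[c[1]-30:c[1]+50,c[0]-50:c[0]+50,::-1],None,fx=7,fy=7,interpolation=3))"
```

```text
t 5.25 pos [0.4757 0.2116 0.1877] yaw_y -12.25 z [-0.001 -0.    -1.   ] q [-0.596  0.624  0.143  1.936 -0.15   0.593 -0.568] F [-0.35  0.47 -0.9 ] M [-0.081  0.097 -0.018] open 13.3 ff 20.0
[318 114] [[315.74921401 130.40985919]]
```

View pics/s2.png

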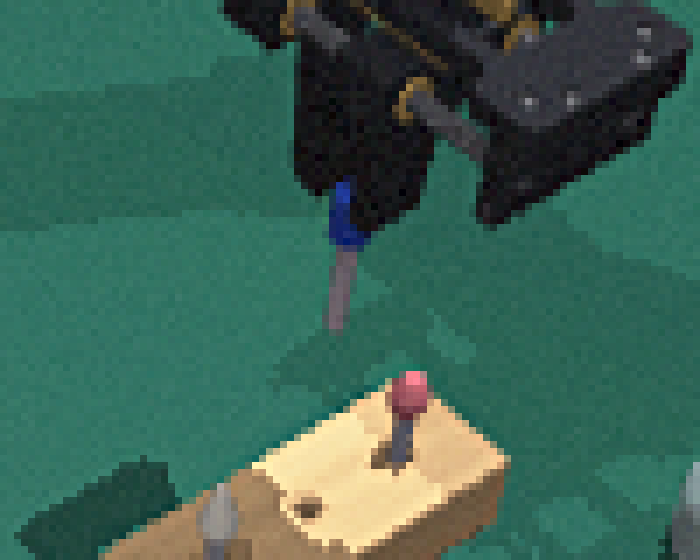

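The point is held upright. Its tip is at crop (337,328), which is image (316,131), about 1 px from where it should be. The hole is empty and both neighbours are undisturbed. Next I'll carry it over the spindle.

Request:
jog_arm(
  turn=[
    [0, 0, -1.453],
    [0, 0, -1.453],
    [0, 0, -1.453],
    [0, 0, -1.453],
    [0, 0, -1.453],
    [0, 0, -1.453],
    [0, 0, -1.453],
    [0, 0, -1.453],
    [0, 0, -1.453],
    [0, 0, -1.453],
    [0, 0, -1.453],
    [0, 0, -1.453],
    [0, 0, -1.453],
  ],
  translation=[
    [-0.423, 0.139, -0.002],
    [-0.423, 0.139, -0.002],
    [-0.423, 0.139, -0.002],
    [-0.423, 0.139, -0.002],
    [-0.423, 0.139, -0.002],
    [-0.423, 0.139, -0.002],
    [-0.423, 0.139, -0.002],
    [-0.423, 0.139, -0.002],
    [-0.423, 0.139, -0.002],
    [-0.423, 0.139, -0.002],
    [-0.423, 0.139, -0.002],
    [-0.423, 0.139, -0.002],
    [-0.423, 0.139, -0.002],
  ],
  grip=[0.9, 0.9, 0.9, 0.9, 0.9, 0.9, 0.9, 0.9, 0.9, 0.9, 0.9, 0.9, 0.9],
)

```text
clock: 6.92
tool_pos: [0.5223, -0.2306, 0.1901]
eef_rot: [0.165, 0.986, -0.0, 0.0]
contact_force: [-0.2, -0.0, -0.7]
opening: 0.151
finger_force: 20.0
```

```bash
python3 -c "
from h import *
delta([.5215,-.2315,.17])
c=[205,265]
P=[[.5215,-.2315,.110]]+[[.5215+.0055*np.cos(a),-.2315+.0055*np.sin(a),.11] for a in np.arange(0,6.28,1.57)]
print(((pix('scene',P)-[155,215])*6).round())
s=r.get_state();print('tip',((pix('scene',s['tool_pos']-[0,0,.055])-[155,215])*6).round())
im=cams.snapshot('scene');cv2.imwrite('pics/s3.png',cv2.resize(im[215:315,155:255,::-1],None,fx=6,fy=6,interpolation=3))
print(models.place_of('scene','blue_tip')[:2],models.place_of('scene','blue_point')[:2],models.place_of('scene','nut')[:3])"
```

```text
t 6.92 pos [ 0.5223 -0.2306  0.1901] yaw_y 71.02 z [ 0. -0. -1.] q [ 0.566  0.691 -0.393  1.77   0.366  0.753  1.224] F [-0.23 -0.   -0.74] M [ 0.018 -0.031 -0.011] open 13.3 ff 20.0
delta tool [ 0.0005 -0.0011  0.0201]
[[296. 331.]
 [308. 341.]
 [308. 320.]
 [285. 321.]
 [284. 343.]]
tip [[290. 298.]]
[{'position': [0.5161, -0.229, 0.1322], 'p': 0.5}] [{'position': [0.5191, -0.2315, 0.1366], 'p': 0.43}] [{'position': [0.2211, -0.2826, 0.114], 'p': 0.9}, {'position': [0.5192, -0.2339, 0.1098], 'p': 0.75}]
```

View pics/s3.png

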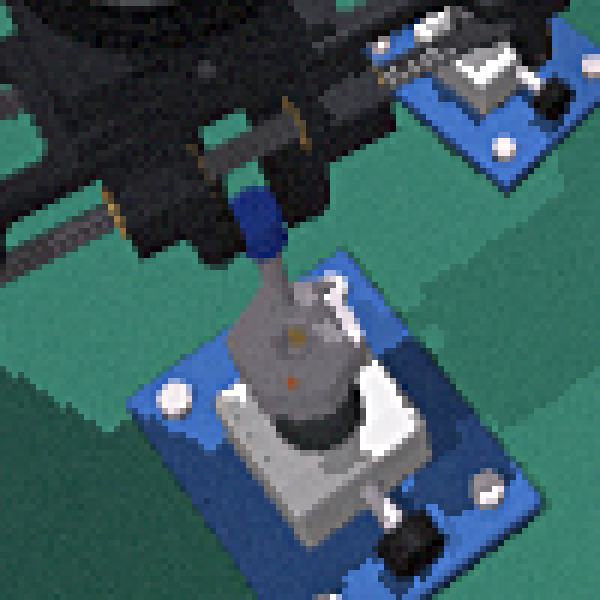

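The hole is at crop (296,336) and the shank tip at about (290,300), both within about 1 mm of prediction. I'll lower it in small steps.

Request:
jog_arm(
  turn=[
    [0, 0, 0],
    [0, 0, 0],
    [0, 0, 0],
    [0, 0, 0],
    [0, 0, 0],
    [0, 0, 0],
  ],
  translation=[
    [0.0005, -0.0012, 0.01],
    [0.0005, -0.0012, 0.019],
    [0.0005, -0.0012, 0.022],
    [0.0005, -0.0012, 0.025],
    [0.0005, -0.0012, 0.0275],
    [0.0005, -0.0012, 0.0275],
  ],
  grip=[0.9, 0.9, 0.9, 0.9, 0.9, 0.9],
)

```text
clock: 7.88
tool_pos: [0.5213, -0.232, 0.1624]
eef_rot: [0.165, 0.986, 0.0, -0.0]
contact_force: [-0.6, 0.7, -0.5]
opening: 0.152
finger_force: 20.0
```

```bash
python3 -c "
from h import *
delta([.5215,-.2315,.137])"
```

```text
t 7.88 pos [ 0.5213 -0.232   0.1624] yaw_y 70.99 z [-0.  0. -1.] q [ 0.557  0.729 -0.373  1.795  0.39   0.692  1.205] F [-0.63  0.66 -0.51] M [-0.017 -0.015  0.018] open 13.4 ff 20.0
delta tool [-0.      0.0005  0.0254]
```

Request:
jog_arm(
  turn=[
    [0, 0, 0],
    [0, 0, 0],
    [0, 0, 0],
    [0, 0, 0],
  ],
  translation=[
    [0, 0, 0.002],
    [0, 0, 0.004],
    [0, 0, 0.006],
    [0, 0, 0.006],
  ],
  grip=[0.9, 0.9, 0.9, 0.9],
)

```text
clock: 8.38
tool_pos: [0.5212, -0.2319, 0.1563]
eef_rot: [0.165, 0.986, 0.0, -0.0]
contact_force: [-0.1, 1.6, 0.1]
opening: 0.155
finger_force: 20.0
```

```bash
python3 -c "
from h import *
delta([.5215,-.2315,.137])"
```

```text
t 8.38 pos [ 0.5212 -0.2319  0.1563] yaw_y 70.99 z [-0.  0. -1.] q [ 0.554  0.737 -0.369  1.8    0.396  0.678  1.2  ] F [-0.09  1.61  0.09] M [ 0.028 -0.044 -0.001] open 13.7 ff 20.0
delta tool [-0.0001  0.0005  0.0193]
```

Request:
jog_arm(
  turn=[
    [0, 0, 0],
    [0, 0, 0],
    [0, 0, 0],
    [0, 0, 0],
    [0, 0, 0],
  ],
  translation=[
    [0, 0.0008, 0],
    [0, 0.0008, 0.002],
    [0, 0.0008, 0.004],
    [0, 0.0008, 0.006],
    [0, 0.0008, 0.006],
  ],
  grip=[0.9, 0.9, 0.9, 0.9, 0.9],
)

```text
clock: 9.0
tool_pos: [0.5214, -0.2313, 0.1503]
eef_rot: [0.165, 0.986, 0.0, -0.0]
contact_force: [-1.1, 0.3, -0.6]
opening: 0.154
finger_force: 20.0
```

```bash
python3 -c "
from h import *
delta([.5215,-.2315,.137])"
```

```text
t 9.0 pos [ 0.5214 -0.2313  0.1503] yaw_y 70.99 z [-0.  0. -1.] q [ 0.549  0.746 -0.363  1.805  0.401  0.665  1.194] F [-1.14  0.35 -0.6 ] M [ 0.023 -0.021  0.023] open 13.6 ff 20.0
delta tool [-0.0002 -0.0002  0.0133]
```

Request:
jog_arm(
  turn=[
    [0, 0, 0],
    [0, 0, 0],
    [0, 0, 0],
    [0, 0, 0],
    [0, 0, 0],
  ],
  translation=[
    [0.0004, 0, 0.002],
    [0.0004, 0, 0.004],
    [0.0004, 0, 0.006],
    [0.0004, 0, 0.007],
    [0.0004, 0, 0.007],
  ],
  grip=[0.9, 0.9, 0.9, 0.9, 0.9],
)

```text
clock: 9.62
tool_pos: [0.5211, -0.2311, 0.1434]
eef_rot: [0.165, 0.986, 0.0, -0.0]
contact_force: [-0.3, 0.4, -0.8]
opening: 0.153
finger_force: 20.0
```

```bash
python3 -c "
from h import *
delta([.5215,-.2315,.137])"
```

```text
t 9.62 pos [ 0.5211 -0.2311  0.1434] yaw_y 70.99 z [-0.  0. -1.] q [ 0.546  0.755 -0.357  1.811  0.407  0.649  1.188] F [-0.32  0.35 -0.77] M [ 0.003 -0.03  -0.062] open 13.5 ff 20.0
delta tool [-0.0005 -0.0002  0.0064]
```

Request:
jog_arm(
  turn=[
    [0, 0, 0],
    [0, 0, 0],
    [0, 0, 0],
    [0, 0, 0],
  ],
  translation=[
    [0, 0, 0.001],
    [0, 0, 0.002],
    [0, 0, 0.003],
    [0, 0, 0.003],
  ],
  grip=[0.9, 0.9, 0.9, 0.9],
  force=30,
)

```text
clock: 10.12
tool_pos: [0.5214, -0.2312, 0.1407]
eef_rot: [0.165, 0.986, -0.0, 0.0]
contact_force: [-0.1, 0.3, 2.8]
opening: 0.149
finger_force: 30.0
```

```bash
python3 -c "
from h import *
delta([.5215,-.2315,.137])"
```

```text
t 10.12 pos [ 0.5214 -0.2312  0.1407] yaw_y 70.99 z [ 0. -0. -1.] q [ 0.544  0.759 -0.355  1.813  0.41   0.643  1.186] F [-0.08  0.31  2.78] M [ 0.008 -0.041  0.015] open 13.1 ff 30.0
delta tool [-0.0002 -0.0003  0.0037]
```

In the keepers now, with about 3.5 N of resistance. I'll keep pressing in 1 mm steps.

Request:
jog_arm(
  turn=[
    [0, 0, 0],
    [0, 0, 0],
    [0, 0, 0],
  ],
  translation=[
    [0, 0, 0.001],
    [0, 0, 0.002],
    [0, 0, 0.002],
  ],
  grip=[0.9, 0.9, 0.9],
)

```text
clock: 10.5
tool_pos: [0.5209, -0.2311, 0.1382]
eef_rot: [0.165, 0.986, 0.0, -0.0]
contact_force: [0.3, 0.7, -0.5]
opening: 0.144
finger_force: 30.0
```

Request:
jog_arm(
  turn=[
    [0, 0, 0],
    [0, 0, 0],
  ],
  translation=[
    [0, 0, 0.001],
    [0, 0, 0.001],
  ],
  grip=[0.9, 0.9],
)

```text
clock: 10.75
tool_pos: [0.5215, -0.2313, 0.1378]
eef_rot: [0.165, 0.986, -0.0, 0.0]
contact_force: [0.3, -0.0, 4.7]
opening: 0.142
finger_force: 30.0
```

Request:
jog_arm(
  turn=[
    [0, 0, 0],
    [0, 0, 0],
  ],
  translation=[
    [0, 0, 0.001],
    [0, 0, 0.001],
  ],
  grip=[0.9, 0.9],
)

```text
clock: 11.0
tool_pos: [0.5223, -0.2314, 0.1375]
eef_rot: [0.165, 0.986, -0.0, 0.001]
contact_force: [-0.1, 0.3, 8.5]
opening: 0.145
finger_force: 30.0
```

Request:
jog_arm(
  turn=[
    [0, 0, 0],
    [0, 0, 0],
  ],
  translation=[
    [0, 0, 0.001],
    [0, 0, 0.002],
  ],
  grip=[0.9, 0.9],
)

```text
clock: 11.25
tool_pos: [0.524, -0.2318, 0.1371]
eef_rot: [0.165, 0.986, -0.0, 0.003]
contact_force: [-0.8, -0.3, 20.3]
opening: 0.15
finger_force: 30.1
```

```bash
python3 -c "
from h import *
delta([.5215,-.2315,.137])"
```

```text
t 11.25 pos [ 0.524  -0.2318  0.1371] yaw_y 70.98 z [ 0.006 -0.002 -1.   ] q [ 0.541  0.764 -0.351  1.813  0.416  0.63   1.181] F [-0.78 -0.26 20.31] M [-0.048  0.087 -0.046] open 13.2 ff 30.1
delta tool [ 0.0024 -0.0005  0.0001]
```

Hard stop at 20 N, with the TCP where the seated height should be. I'll relieve the load, then let go gradually.

Request:
jog_arm(
  turn=[
    [0, 0, 0],
    [0, 0, 0],
    [0, 0, 0],
    [0, 0, 0],
    [0, 0, 0],
    [0, 0, 0],
  ],
  translation=[
    [0, 0, -0.0015],
    [0, 0, -0.003],
    [0, 0, -0.003],
    [0, 0, -0.003],
    [0, 0, -0.003],
    [0, 0, -0.003],
  ],
  grip=[0.9, 0.9, 0.9, 0.7, 0.5, 0.4],
)

```text
clock: 12.0
tool_pos: [0.5207, -0.2311, 0.137]
eef_rot: [0.165, 0.986, 0.0, -0.001]
contact_force: [0.6, -0.3, -0.1]
opening: 0.459
finger_force: 0.0
```

```bash
python3 -c "
from h import *
delta([.5215,-.2315,.106])
z={}
for c in ('scene','top'):
    im=cams.snapshot(c)
    for n in ('blue_point_mid','blue_tip'): print(c,n,[(round(d['p'],2),np.round(d['position'],4)) for d in models.place_of(c,n)[:2]])
    b=cv2.inRange(cv2.cvtColor(im,cv2.COLOR_RGB2HSV),(105,150,40),(130,255,255)); uv=pix(c,[.5215,-.2315,.137])[0]
    yy,xx=np.nonzero(b);k=np.hypot(xx-uv[0],yy-uv[1])<12; print(k.sum(),uv,xx[k].mean(),yy[k].mean(),ray(c,xx[k].mean(),yy[k].mean(),.137))
    if c=='scene':cv2.imwrite('pics/s4.png',cv2.resize(im[215:315,155:255,::-1],None,fx=6,fy=6,interpolation=3))
"
```

```text
t 12.0 pos [ 0.5207 -0.2311  0.137 ] yaw_y 70.98 z [-0.001  0.    -1.   ] q [ 0.543  0.764 -0.352  1.815  0.413  0.636  1.183] F [ 0.61 -0.34 -0.08] M [-0.052  0.009  0.081] open 40.4 ff 0.0
delta tool [-0.001  -0.0001  0.031 ]
scene blue_point_mid []
scene blue_tip [(0.48, array([ 0.5179, -0.232 ,  0.0839]))]
99 [202.49735537 264.39167864] 203.0 263.73737373737373 [ 0.5212613  -0.22991258  0.137     ]
top blue_point_mid []
top blue_tip [(0.23, array([ 4.781e-01,  2.111e-01, -4.000e-04]))]
27 [332.05894161 172.03053228] 334.18518518518516 175.2962962962963 [ 0.51205652 -0.23747032  0.137     ]
```

View pics/s4.png

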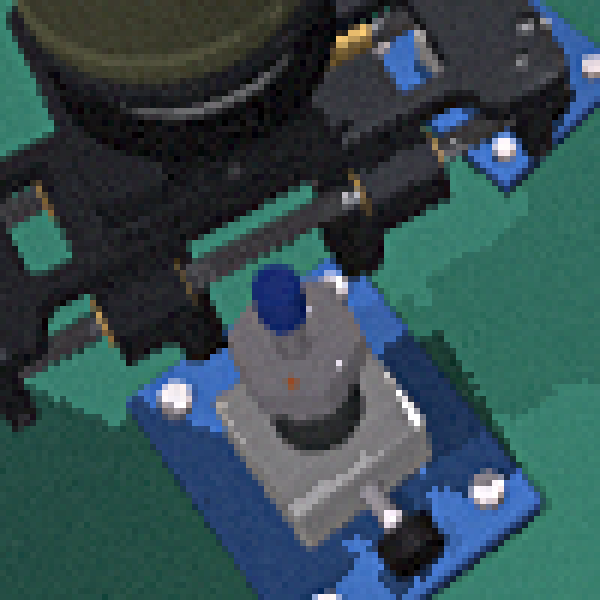

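The blue point stands upright and seated, with its head at crop (279,298). The orange dot on the nut is at (292,383), so it faces the camera side and the flats lie as estimated. Next I'll open fully and lower over the nut.

Request:
jog_arm(
  turn=[
    [0, 0, 0],
    [0, 0, 0],
    [0, 0, 0],
    [0, 0, 0],
    [0, 0, 0],
    [0, 0, 0],
    [0, 0, 0],
    [0, 0, 0],
  ],
  translation=[
    [-0.0005, 0, 0],
    [-0.0005, 0, 0],
    [-0.0005, 0, 0],
    [-0.0005, 0, 0],
    [-0.0005, 0, 0.01],
    [-0.0005, 0, 0.02],
    [-0.0005, 0, 0.029],
    [-0.0005, 0, 0.029],
  ],
  grip=[0, 0, 0, 0, 0, 0, 0, 0],
  force=20,
)

```text
clock: 13.3
tool_pos: [0.521, -0.2311, 0.1074]
eef_rot: [0.165, 0.986, 0.0, -0.001]
contact_force: [-0.2, 0.4, 0.1]
opening: 1.0
finger_force: 0.0
```

```bash
python3 -c "
from h import *
delta([.5212,-.2313,.108])"
```

```text
t 13.3 pos [ 0.521  -0.2311  0.1074] yaw_y 71.0 z [-0.002  0.001 -1.   ] q [ 0.526  0.808 -0.325  1.832  0.439  0.575  1.161] F [-0.2   0.42  0.11] M [ 0.004 -0.005  0.023] open 88.0 ff 0.0
delta tool [-0.0003 -0.0001 -0.0006]
```

Request:
jog_arm(
  turn=[
    [0, 0, 0],
    [0, 0, 0],
    [0, 0, 0],
    [0, 0, 0],
    [0, 0, 0],
    [0, 0, 0],
    [0, 0, 0],
    [0, 0, 0],
  ],
  translation=[
    [0, 0, -0.001],
    [0, 0, -0.001],
    [0, 0, -0.001],
    [0, 0, -0.001],
    [0, 0, -0.001],
    [0, 0, -0.001],
    [0, 0, -0.001],
    [0, 0, -0.001],
  ],
  grip=[0.3, 0.45, 0.5, 0.55, 0.6, 0.65, 0.65, 0.65],
  force=50,
)

```text
clock: 14.3
tool_pos: [0.5216, -0.2313, 0.1095]
eef_rot: [0.165, 0.986, 0.0, -0.0]
contact_force: [0.2, 0.8, -0.3]
opening: 0.348
finger_force: 0.0
```

```bash
python3 -c "
from h import *
delta([.5212,-.2313,.108])"
```

```text
t 14.3 pos [ 0.5216 -0.2313  0.1095] yaw_y 70.99 z [-0.  0. -1.] q [ 0.527  0.805 -0.327  1.831  0.438  0.577  1.162] F [ 0.15  0.76 -0.27] M [ 0.002 -0.043 -0.028] open 30.6 ff 0.0
delta tool [ 0.0004 -0.0001  0.0015]
```

```bash
python3 -c "
from h import *
im=cams.snapshot('scene');cv2.imwrite('pics/s5.png',cv2.resize(im[215:315,155:255,::-1],None,fx=6,fy=6,interpolation=3))
st()"
```

```text
t 14.35 pos [ 0.5216 -0.2313  0.1095] yaw_y 70.99 z [-0.  0. -1.] q [ 0.527  0.805 -0.327  1.831  0.438  0.577  1.162] F [ 0.98  0.61 -0.16] M [-0.02   0.005 -0.027] open 30.9 ff 0.0
```

View pics/s5.png

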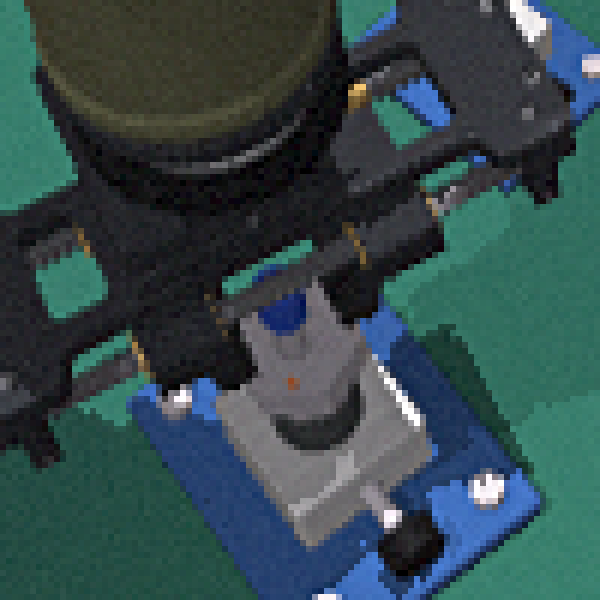

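The fingers are beside the nut flats but not yet touching, at crop (235,380) and (355,305). I'll close further.

Request:
jog_arm(
  turn=[
    [0, 0, 0],
    [0, 0, 0],
    [0, 0, 0],
    [0, 0, 0],
  ],
  translation=[
    [0, 0, 0],
    [0, 0, 0],
    [0, 0, 0],
    [0, 0, 0],
  ],
  grip=[0.72, 0.8, 0.8, 0.8],
  force=50,
)

```text
clock: 14.85
tool_pos: [0.5217, -0.2313, 0.1095]
eef_rot: [0.165, 0.986, 0.0, 0.0]
contact_force: [0.4, 1.0, 1.2]
opening: 0.202
finger_force: 0.0
```

```bash
python3 -c "
from h import *
delta([.5212,-.2313,.108])"
```

```text
t 14.85 pos [ 0.5217 -0.2313  0.1095] yaw_y 70.99 z [ 0.  0. -1.] q [ 0.527  0.805 -0.327  1.831  0.438  0.577  1.162] F [0.39 0.99 1.2 ] M [-0.036  0.03  -0.019] open 17.8 ff 0.0
delta tool [ 0.0004 -0.0001  0.0015]
```

```bash
python3 -c "
from h import *
s,o=st()
for z in (0,.019):
  for y in (-.02,-.009,.009,.02): print(z,y,((pix('scene',s['tool_pos']+o@[0,y,z])-[165,230])*10).round())
im=cams.snapshot('scene');cv2.imwrite('pics/s6.png',cv2.resize(im[230:290,165:235,::-1],None,fx=10,fy=10,interpolation=3))
"
```

```text
t 14.85 pos [ 0.5217 -0.2313  0.1095] yaw_y 70.99 z [ 0.  0. -1.] q [ 0.527  0.805 -0.327  1.831  0.438  0.577  1.162] F [0.39 0.99 1.2 ] M [-0.036  0.03  -0.019] open 17.8 ff 0.0
0 -0.02 [[304. 452.]]
0 -0.009 [[354. 425.]]
0 0.009 [[436. 382.]]
0 0.02 [[485. 355.]]
0.019 -0.02 [[318. 490.]]
0.019 -0.009 [[368. 464.]]
0.019 0.009 [[448. 421.]]
0.019 0.02 [[496. 395.]]
```

View pics/s6.png

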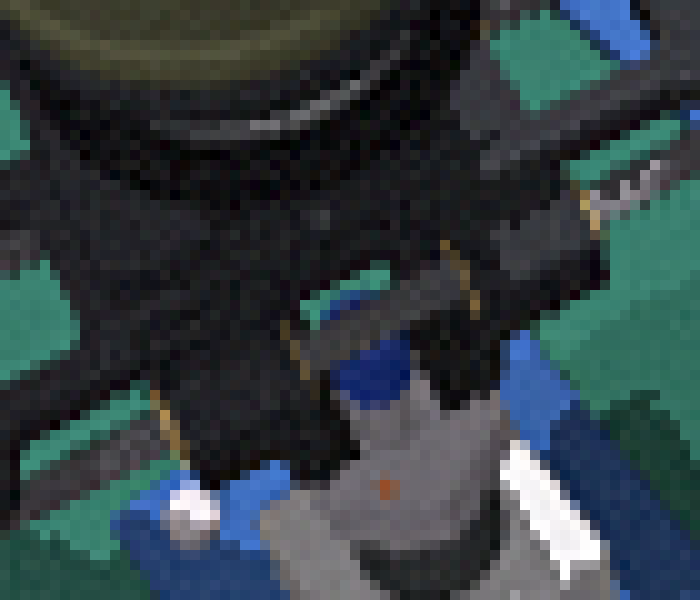

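Puzzling: at an opening of 17.8 mm there is no contact, so the fingers must be above the nut. I'll check from the pictures where the fingertips really are.

```bash
python3 -c "
from h import *
# s1: open, yaw -12.11
p=np.array([.4748,.2144,.1502]); a=np.radians(-12.11); ty=np.array([np.cos(a),np.sin(a),0]); tx=np.array([np.sin(-a),np.cos(a),0]); tx=np.array([-ty[1],ty[0],0])
print('seen near (330,135) far (304,114)')
for dz in (-.02,-.01,0,.01,.019):
  q=[p+ty*sy*.0525+tx*sx*.009-[0,0,dz] for sy in(1,-1) for sx in (-1,1)]
  print(dz,pix('scene',q).round(1).tolist())
# now
s,o=st()
print('seen tips near crop->px', [165+33,230+47.5],[165+47,230+40.5])
for dz in (-.02,-.01,0,.01,.019):
  q=[s['tool_pos']+o@[sx*.009,sy*.018,dz] for sy in(1,-1) for sx in (-1,1)]
  print(dz,pix('scene',q).round(1).tolist())
im=cams.snapshot('top');uv=pix('top',s['tool_pos'])[0].astype(int);print(uv)
"
```

```text
seen near (330,135) far (304,114)
-0.02 [[330.2, 132.0], [335.7, 128.7], [300.8, 108.8], [306.2, 105.8]]
-0.01 [[329.6, 135.1], [335.0, 131.8], [300.5, 111.8], [305.9, 108.9]]
0 [[329.0, 138.0], [334.4, 134.7], [300.2, 114.8], [305.5, 111.9]]
0.01 [[328.4, 140.9], [333.8, 137.7], [299.9, 117.8], [305.2, 114.8]]
0.019 [[327.9, 143.5], [333.2, 140.2], [299.6, 120.4], [304.8, 117.5]]
t 14.9 pos [ 0.5217 -0.2313  0.1095] yaw_y 70.99 z [ 0.  0. -1.] q [ 0.527  0.805 -0.327  1.831  0.438  0.577  1.162] F [-0.36  0.07 -0.02] M [ 0.02  -0.002 -0.007] open 17.7 ff 0.0
seen tips near crop->px [198, 277.5] [212, 270.5]
-0.02 [[213.5, 265.3], [209.5, 258.1], [196.7, 274.2], [192.8, 266.7]]
-0.01 [[214.1, 267.5], [210.1, 260.3], [197.5, 276.3], [193.6, 268.9]]
0 [[214.6, 269.6], [210.7, 262.5], [198.2, 278.4], [194.4, 271.0]]
0.01 [[215.2, 271.7], [211.3, 264.6], [199.0, 280.4], [195.2, 273.1]]
0.019 [[215.7, 273.5], [211.8, 266.5], [199.6, 282.2], [195.9, 274.9]]
[330 173]
```

The images put the fingertips at the reported TCP height, not 19 mm beyond it. So the fingers closed just above the nut, around the head, without touching anything. I'll open, go lower by feel and watch the vertical force.

Request:
jog_arm(
  turn=[
    [0, 0, 0],
    [0, 0, 0],
    [0, 0, 0],
    [0, 0, 0],
    [0, 0, 0],
    [0, 0, 0],
    [0, 0, 0],
    [0, 0, 0],
  ],
  translation=[
    [0, 0, -0.002],
    [0, 0, -0.002],
    [0, 0, -0.002],
    [0, 0, -0.002],
    [0, 0, 0.001],
    [0, 0, 0.004],
    [0, 0, 0.006],
    [0, 0, 0.006],
  ],
  grip=[0.7, 0.5, 0.3, 0.2, 0.2, 0.2, 0.2, 0.2],
)

```text
clock: 15.95
tool_pos: [0.5215, -0.2312, 0.1032]
eef_rot: [0.165, 0.986, 0.0, -0.0]
contact_force: [0.2, -0.1, 0.0]
opening: 0.804
finger_force: 0.0
```

Request:
jog_arm(
  turn=[
    [0, 0, 0],
    [0, 0, 0],
    [0, 0, 0],
    [0, 0, 0],
  ],
  translation=[
    [0, 0, 0.002],
    [0, 0, 0.004],
    [0, 0, 0.005],
    [0, 0, 0.005],
  ],
  grip=[0.2, 0.2, 0.2, 0.2],
)

```text
clock: 16.45
tool_pos: [0.5216, -0.2313, 0.0984]
eef_rot: [0.165, 0.986, 0.0, -0.0]
contact_force: [0.1, -0.3, 0.1]
opening: 0.798
finger_force: 0.0
```

Request:
jog_arm(
  turn=[
    [0, 0, 0],
    [0, 0, 0],
    [0, 0, 0],
    [0, 0, 0],
    [0, 0, 0],
  ],
  translation=[
    [0, 0, 0.002],
    [0, 0, 0.004],
    [0, 0, 0.006],
    [0, 0, 0.007],
    [0, 0, 0.007],
  ],
  grip=[0.2, 0.2, 0.2, 0.2, 0.2],
)

```text
clock: 17.08
tool_pos: [0.5216, -0.2313, 0.0914]
eef_rot: [0.165, 0.986, 0.0, -0.0]
contact_force: [0.6, -0.4, 0.9]
opening: 0.803
finger_force: 0.0
```

Request:
jog_arm(
  turn=[
    [0, 0, 0],
    [0, 0, 0],
    [0, 0, 0],
    [0, 0, 0],
    [0, 0, 0],
    [0, 0, 0],
  ],
  translation=[
    [0, 0, 0],
    [0, 0, 0],
    [0, 0, 0],
    [0, 0, 0],
    [0, 0, 0],
    [0, 0, 0],
  ],
  grip=[0.4, 0.5, 0.55, 0.65, 0.65, 0.65],
  force=50,
)

```text
clock: 17.82
tool_pos: [0.5218, -0.2309, 0.0915]
eef_rot: [0.165, 0.986, 0.0, 0.0]
contact_force: [0.4, 1.5, 1.7]
opening: 0.446
finger_force: 49.9
```

```bash
python3 -c "
from h import *
delta([.5212,-.2313,.091])"
```

```text
t 17.82 pos [ 0.5218 -0.2309  0.0915] yaw_y 71.03 z [ 0.  0. -1.] q [ 0.516  0.832 -0.31   1.84   0.453  0.54   1.148] F [0.44 1.49 1.69] M [0.245 0.015 0.209] open 39.3 ff 49.9
delta tool [ 0.0004 -0.0005  0.0005]
```

The nut is gripped: 39.3 mm opening for its 40 mm flats. I'll turn clockwise (+z of the tool) in small steps and read the torque after each.

```bash
cat > tq.py <<'E'
from h import *
s,o=st(); L=[]
for i in range(5):
    L.append((r.get_state()['moment'][2],r.get_state()['joint_torque'][6])); 
    if i<4: cams.snapshot('top')
L=np.array(L); print('Mz',L[:,0].round(3),'mean',L[:,0].mean().round(3),'J7',L[:,1].round(3))
E
```

Request:
jog_arm(
  turn=[
    [0, 0, 0.03],
    [0, 0, 0.06],
    [0, 0, 0.09],
    [0, 0, 0.12],
  ],
  translation=[
    [0, 0, 0],
    [0, 0, 0],
    [0, 0, 0],
    [0, 0, 0],
  ],
  grip=[0.65, 0.65, 0.65, 0.65],
)

```text
clock: 18.32
tool_pos: [0.5218, -0.231, 0.0915]
eef_rot: [0.225, 0.974, 0.0, 0.0]
contact_force: [0.1, 2.9, 2.5]
opening: 0.443
finger_force: 50.0
```

```bash
python3 tq.py
```

```text
t 18.32 pos [ 0.5218 -0.231   0.0915] yaw_y 64.02 z [ 0.  0. -1.] q [ 0.498  0.829 -0.277  1.84   0.411  0.528  1.065] F [0.12 2.92 2.47] M [ 0.467 -0.024  0.338] open 39.0 ff 50.0
Mz [ 0.338  0.184  0.077  0.015 -0.   ] mean 0.123 J7 [-0.135 -0.196 -0.172 -0.061 -0.028]
```

The torque relaxes during a hold, so I'll read it right at the end of each identical moving step, without pauses.

Request:
jog_arm(
  turn=[
    [0, 0, 0.03],
    [0, 0, 0.06],
    [0, 0, 0.09],
    [0, 0, 0.12],
  ],
  translation=[
    [0, 0, 0],
    [0, 0, 0],
    [0, 0, 0],
    [0, 0, 0],
  ],
  grip=[0.65, 0.65, 0.65, 0.65],
)

```text
clock: 19.02
tool_pos: [0.5219, -0.231, 0.0915]
eef_rot: [0.283, 0.959, 0.0, 0.0]
contact_force: [0.9, 4.1, 3.3]
opening: 0.449
finger_force: 50.0
```

```bash
cat > tr.py <<'E'
from h import *
s,o=st(); print('Mz',s['moment'][2].round(3),'J7',s['joint_torque'][6].round(3),'qd7',s['qd'][6].round(3))
E
python3 tr.py
```

```text
t 19.02 pos [ 0.5219 -0.231   0.0915] yaw_y 57.14 z [ 0.  0. -1.] q [ 0.48   0.827 -0.246  1.841  0.37   0.518  0.984] F [0.93 4.08 3.26] M [ 0.827 -0.182  0.297] open 39.5 ff 50.0
Mz 0.297 J7 -0.137 qd7 -0.159
```

Request:
jog_arm(
  turn=[
    [0, 0, 0.03],
    [0, 0, 0.06],
    [0, 0, 0.09],
    [0, 0, 0.12],
  ],
  translation=[
    [0, 0, 0],
    [0, 0, 0],
    [0, 0, 0],
    [0, 0, 0],
  ],
  grip=[0.65, 0.65, 0.65, 0.65],
)

```text
clock: 19.52
tool_pos: [0.5218, -0.231, 0.0915]
eef_rot: [0.34, 0.94, 0.0, 0.0]
contact_force: [1.1, 4.2, 3.8]
opening: 0.447
finger_force: 50.0
```

```bash
python3 tr.py
```

```text
t 19.52 pos [ 0.5218 -0.231   0.0915] yaw_y 50.26 z [ 0.  0. -1.] q [ 0.462  0.824 -0.215  1.842  0.327  0.509  0.904] F [1.07 4.19 3.82] M [ 1.008 -0.193  0.27 ] open 39.3 ff 50.0
Mz 0.27 J7 -0.141 qd7 -0.158
```

Request:
jog_arm(
  turn=[
    [0, 0, 0.03],
    [0, 0, 0.06],
    [0, 0, 0.09],
    [0, 0, 0.12],
  ],
  translation=[
    [0.0003, 0.0003, -0.0003],
    [0.0005, 0.0006, -0.0006],
    [0.0005, 0.0006, -0.0006],
    [0.0005, 0.0006, -0.0006],
  ],
  grip=[0.65, 0.65, 0.65, 0.65],
)

```text
clock: 20.02
tool_pos: [0.5218, -0.2309, 0.0917]
eef_rot: [0.396, 0.918, -0.0, 0.0]
contact_force: [4.0, 2.1, -7.1]
opening: 0.446
finger_force: 50.0
```

```bash
python3 tr.py
```

```text
t 20.02 pos [ 0.5218 -0.2309  0.0917] yaw_y 43.36 z [ 0. -0. -1.] q [ 0.443  0.822 -0.184  1.844  0.283  0.501  0.824] F [ 4.04  2.14 -7.11] M [ 0.393 -0.761  0.33 ] open 39.3 ff 50.0
Mz 0.33 J7 -0.148 qd7 -0.155
```

Request:
jog_arm(
  turn=[
    [0, 0, 0.03],
    [0, 0, 0.06],
    [0, 0, 0.09],
    [0, 0, 0.12],
  ],
  translation=[
    [0, 0, 0],
    [0, 0, 0],
    [0, 0, 0],
    [0, 0, 0],
  ],
  grip=[0.65, 0.65, 0.65, 0.65],
)

```text
clock: 20.52
tool_pos: [0.5218, -0.2308, 0.0918]
eef_rot: [0.45, 0.893, -0.0, 0.0]
contact_force: [5.8, -0.0, -12.1]
opening: 0.444
finger_force: 50.0
```

```bash
python3 tr.py
```

```text
t 20.52 pos [ 0.5218 -0.2308  0.0918] yaw_y 36.49 z [ 0. -0. -1.] q [ 0.425  0.82  -0.154  1.845  0.239  0.494  0.746] F [  5.84  -0.04 -12.12] M [ 0.031 -1.051  0.36 ] open 39.1 ff 50.0
Mz 0.36 J7 -0.16 qd7 -0.155
```

Request:
jog_arm(
  turn=[
    [0, 0, 0.03],
    [0, 0, 0.06],
    [0, 0, 0.09],
    [0, 0, 0.12],
  ],
  translation=[
    [0, 0, 0],
    [0, 0, 0],
    [0, 0, 0],
    [0, 0, 0],
  ],
  grip=[0.65, 0.65, 0.65, 0.65],
)

```text
clock: 21.02
tool_pos: [0.5217, -0.2309, 0.0917]
eef_rot: [0.503, 0.864, -0.0, 0.0]
contact_force: [3.9, -0.0, -12.5]
opening: 0.441
finger_force: 50.0
```

```bash
python3 tr.py
```

```text
t 21.02 pos [ 0.5217 -0.2309  0.0917] yaw_y 29.62 z [ 0. -0. -1.] q [ 0.408  0.819 -0.123  1.846  0.194  0.488  0.669] F [ 3.940e+00 -1.000e-02 -1.254e+01] M [-0.024 -1.028  0.308] open 38.8 ff 50.0
Mz 0.308 J7 -0.181 qd7 -0.151
```

Request:
jog_arm(
  turn=[
    [0, 0, 0.03],
    [0, 0, 0.06],
  ],
  translation=[
    [0, 0, 0.0002],
    [0, 0, 0.0004],
  ],
  grip=[0.65, 0.65],
)

```text
clock: 21.28
tool_pos: [0.5217, -0.2309, 0.0917]
eef_rot: [0.529, 0.849, -0.0, 0.0]
contact_force: [5.2, -0.1, -10.4]
opening: 0.449
finger_force: 50.0
```

```bash
python3 tr.py
```

```text
t 21.27 pos [ 0.5217 -0.2309  0.0917] yaw_y 26.17 z [ 0. -0. -1.] q [ 0.399  0.819 -0.108  1.846  0.171  0.485  0.63 ] F [  5.22  -0.05 -10.43] M [-0.061 -0.947  0.369] open 39.6 ff 50.0
Mz 0.369 J7 -0.192 qd7 -0.154
```

Request:
jog_arm(
  turn=[
    [0, 0, 0.03],
    [0, 0, 0.06],
  ],
  translation=[
    [0, 0, 0],
    [0, 0, 0],
  ],
  grip=[0.65, 0.65],
)

```text
clock: 21.52
tool_pos: [0.5217, -0.2308, 0.0917]
eef_rot: [0.554, 0.833, -0.0, 0.0]
contact_force: [5.1, -0.2, -10.7]
opening: 0.448
finger_force: 50.0
```

```bash
python3 tr.py
```

```text
t 21.52 pos [ 0.5217 -0.2308  0.0917] yaw_y 22.74 z [ 0. -0. -1.] q [ 0.39   0.819 -0.093  1.847  0.148  0.482  0.592] F [  5.09  -0.23 -10.7 ] M [-0.236 -0.981  0.308] open 39.5 ff 50.0
Mz 0.308 J7 -0.205 qd7 -0.151
```

Request:
jog_arm(
  turn=[
    [0, 0, 0.03],
    [0, 0, 0.06],
  ],
  translation=[
    [0, 0, 0],
    [0, 0, 0],
  ],
  grip=[0.65, 0.65],
)

```text
clock: 21.78
tool_pos: [0.5217, -0.2308, 0.0917]
eef_rot: [0.579, 0.816, -0.0, 0.0]
contact_force: [4.4, -0.7, -11.2]
opening: 0.448
finger_force: 50.0
```

```bash
python3 tr.py
```

```text
t 21.77 pos [ 0.5217 -0.2308  0.0917] yaw_y 19.3 z [ 0. -0. -1.] q [ 0.381  0.819 -0.079  1.847  0.125  0.48   0.554] F [  4.38  -0.71 -11.21] M [-0.306 -0.998  0.34 ] open 39.4 ff 50.0
Mz 0.34 J7 -0.217 qd7 -0.152
```

Request:
jog_arm(
  turn=[
    [0, 0, 0.03],
    [0, 0, 0.06],
  ],
  translation=[
    [0, 0, 0],
    [0, 0, 0],
  ],
  grip=[0.65, 0.65],
)

```text
clock: 22.02
tool_pos: [0.5217, -0.2308, 0.0917]
eef_rot: [0.603, 0.798, -0.0, 0.0]
contact_force: [4.8, -0.3, -11.9]
opening: 0.449
finger_force: 50.0
```

```bash
python3 tr.py
```

```text
t 22.02 pos [ 0.5217 -0.2308  0.0917] yaw_y 15.87 z [ 0. -0. -1.] q [ 0.373  0.819 -0.064  1.848  0.102  0.478  0.516] F [  4.84  -0.31 -11.88] M [-0.308 -0.97   0.393] open 39.5 ff 50.0
Mz 0.393 J7 -0.23 qd7 -0.149
```

J7 gives a clean torque signal. It was flat at about 0.138 Nm while slack. It now rises 0.2 Nm/rad, exactly the collet's rate, and is about 0.09 above slack. I'll carry on in the same steps.

Request:
jog_arm(
  turn=[
    [0, 0, 0.03],
    [0, 0, 0.06],
  ],
  translation=[
    [0, 0, 0],
    [0, 0, 0],
  ],
  grip=[0.65, 0.65],
)

```text
clock: 22.28
tool_pos: [0.5218, -0.2308, 0.0917]
eef_rot: [0.626, 0.78, -0.0, 0.0]
contact_force: [5.6, -0.8, -12.0]
opening: 0.448
finger_force: 50.0
```

```bash
python3 tr.py
```

```text
t 22.27 pos [ 0.5218 -0.2308  0.0917] yaw_y 12.43 z [ 0. -0. -1.] q [ 0.364  0.819 -0.049  1.848  0.079  0.476  0.478] F [  5.55  -0.77 -11.99] M [-0.325 -0.95   0.417] open 39.4 ff 50.0
Mz 0.417 J7 -0.242 qd7 -0.149
```

Request:
jog_arm(
  turn=[
    [0, 0, 0.03],
    [0, 0, 0.06],
  ],
  translation=[
    [0, 0, 0],
    [0, 0, 0],
  ],
  grip=[0.65, 0.65],
)

```text
clock: 22.52
tool_pos: [0.5218, -0.2308, 0.0917]
eef_rot: [0.649, 0.76, -0.0, 0.0]
contact_force: [4.8, -1.3, -10.7]
opening: 0.448
finger_force: 50.0
```

```bash
python3 tr.py
```

```text
t 22.52 pos [ 0.5218 -0.2308  0.0917] yaw_y 8.99 z [ 0. -0. -1.] q [ 0.356  0.819 -0.034  1.849  0.055  0.475  0.44 ] F [  4.84  -1.31 -10.7 ] M [-0.4  -0.99  0.36] open 39.4 ff 50.0
Mz 0.36 J7 -0.254 qd7 -0.151
```

Request:
jog_arm(
  turn=[
    [0, 0, 0.03],
    [0, 0, 0.06],
  ],
  translation=[
    [0, 0, 0],
    [0, 0, 0],
  ],
  grip=[0.65, 0.65],
)

```text
clock: 22.78
tool_pos: [0.5218, -0.2308, 0.0917]
eef_rot: [0.672, 0.741, -0.0, 0.0]
contact_force: [4.8, -1.2, -10.9]
opening: 0.447
finger_force: 50.0
```

```bash
python3 tr.py
```

```text
t 22.77 pos [ 0.5218 -0.2308  0.0917] yaw_y 5.56 z [ 0. -0. -1.] q [ 0.347  0.819 -0.02   1.849  0.032  0.473  0.402] F [  4.79  -1.24 -10.94] M [-0.333 -0.959  0.426] open 39.3 ff 50.0
Mz 0.426 J7 -0.267 qd7 -0.148
```

Request:
jog_arm(
  turn=[
    [0, 0, 0.03],
    [0, 0, 0.06],
  ],
  translation=[
    [0, 0, 0],
    [0, 0, 0],
  ],
  grip=[0.65, 0.65],
)

```text
clock: 23.02
tool_pos: [0.5218, -0.2308, 0.0917]
eef_rot: [0.694, 0.72, 0.0, 0.0]
contact_force: [5.0, -0.9, -11.2]
opening: 0.446
finger_force: 50.1
```

```bash
python3 tr.py
```

```text
t 23.02 pos [ 0.5218 -0.2308  0.0917] yaw_y 2.12 z [ 0. -0. -1.] q [ 0.338  0.819 -0.005  1.85   0.008  0.472  0.365] F [  5.04  -0.94 -11.22] M [-0.35  -1.026  0.433] open 39.2 ff 50.1
Mz 0.433 J7 -0.279 qd7 -0.149
```

Request:
jog_arm(
  turn=[
    [0, 0, 0.03],
    [0, 0, 0.06],
  ],
  translation=[
    [0, 0, 0],
    [0, 0, 0],
  ],
  grip=[0.65, 0.65],
)

```text
clock: 23.28
tool_pos: [0.5218, -0.2308, 0.0917]
eef_rot: [0.715, 0.699, 0.0, 0.0]
contact_force: [5.0, -0.3, -11.6]
opening: 0.449
finger_force: 50.1
```

```bash
python3 tr.py
```

```text
t 23.27 pos [ 0.5218 -0.2308  0.0917] yaw_y -1.31 z [ 0. -0. -1.] q [ 0.33   0.82   0.01   1.85  -0.015  0.471  0.327] F [  4.95  -0.3  -11.56] M [-0.335 -0.951  0.442] open 39.5 ff 50.1
Mz 0.442 J7 -0.292 qd7 -0.15
```

Request:
jog_arm(
  turn=[
    [0, 0, 0.03],
    [0, 0, 0.06],
  ],
  translation=[
    [0, 0, 0],
    [0, 0, 0],
  ],
  grip=[0.65, 0.65],
)

```text
clock: 23.52
tool_pos: [0.5218, -0.2308, 0.0917]
eef_rot: [0.736, 0.677, 0.0, 0.0]
contact_force: [4.4, -1.8, -11.1]
opening: 0.447
finger_force: 50.1
```

```bash
python3 tr.py
```

```text
t 23.52 pos [ 0.5218 -0.2308  0.0917] yaw_y -4.75 z [ 0. -0. -1.] q [ 0.321  0.82   0.024  1.851 -0.039  0.471  0.29 ] F [  4.42  -1.83 -11.13] M [-0.394 -0.943  0.409] open 39.3 ff 50.1
Mz 0.409 J7 -0.304 qd7 -0.15
```

Request:
jog_arm(
  turn=[
    [0, 0, 0.03],
    [0, 0, 0.05],
  ],
  translation=[
    [0, 0, 0],
    [0, 0, 0],
  ],
  grip=[0.65, 0.65],
)

```text
clock: 23.78
tool_pos: [0.5218, -0.2308, 0.0917]
eef_rot: [0.752, 0.659, 0.0, 0.0]
contact_force: [4.3, -1.8, -10.7]
opening: 0.444
finger_force: 50.1
```

```bash
python3 tr.py; python3 - <<'E'
import numpy as np
from scipy.optimize import least_squares
y=np.array([64.02,57.14,50.26,43.36,36.49,29.62,26.17,22.74,19.3,15.87,12.43,8.99,5.56,2.12])
m=np.array([.338,.297,.27,.33,.36,.308,.369,.308,.34,.393,.417,.36,.426,.433])
j=-np.array([-.135,-.137,-.141,-.148,-.160,-.181,-.192,-.205,-.217,-.230,-.242,-.254,-.267,-.279])
for d in (m,j):
    s=least_squares(lambda p:p[0]+.2*np.maximum(0,np.radians(p[1]-y))-d,[d[0],38],x_scale=[.01,5]); print(s.x,s.cost)
E
```

```text
t 23.77 pos [ 0.5218 -0.2308  0.0917] yaw_y -7.6 z [ 0. -0. -1.] q [ 0.314  0.821  0.036  1.851 -0.058  0.471  0.259] F [  4.33  -1.76 -10.68] M [-0.361 -0.954  0.457] open 39.1 ff 50.1
Mz 0.457 J7 -0.382 qd7 -0.098
[ 0.319      31.24103422] 0.005854464008427786
[ 0.14025    41.54918509] 5.59251698300549e-05
```

The two torque signals put the jaws' touch at about yaw 36° (±4°). At yaw −7.6° the grip is about 0.15 Nm above slack, and one more small step puts it mid-range.

Request:
jog_arm(
  turn=[
    [0, 0, 0.03],
    [0, 0, 0.06],
  ],
  translation=[
    [0, 0, 0],
    [0, 0, 0],
  ],
  grip=[0.65, 0.65],
)

```text
clock: 24.02
tool_pos: [0.5218, -0.2308, 0.0917]
eef_rot: [0.772, 0.636, 0.0, 0.0]
contact_force: [5.3, -1.7, -11.6]
opening: 0.448
finger_force: 50.1
```

```bash
python3 tr.py
```

```text
t 24.02 pos [ 0.5218 -0.2308  0.0917] yaw_y -11.04 z [ 0. -0. -1.] q [ 0.306  0.821  0.051  1.852 -0.082  0.47   0.221] F [  5.26  -1.67 -11.64] M [-0.421 -0.952  0.455] open 39.4 ff 50.1
Mz 0.455 J7 -0.327 qd7 -0.149
```

Request:
jog_arm(
  turn=[
    [0, 0, 0],
    [0, 0, 0],
    [0, 0, 0],
    [0, 0, 0],
    [0, 0, 0],
    [0, 0, 0],
    [0, 0, 0],
    [0, 0, 0],
    [0, 0, 0],
    [0, 0, 0],
    [0, 0, 0],
    [0, 0, 0],
  ],
  translation=[
    [0, 0, 0],
    [0, 0, 0],
    [0, 0, 0],
    [0, 0, 0],
    [0, 0, 0],
    [0, 0, 0],
    [0, 0, -0.02],
    [0, 0, -0.05],
    [0, 0, -0.09],
    [0, 0, -0.13],
    [0, 0, -0.15],
    [0, 0, -0.15],
  ],
  grip=[0.65, 0.5, 0.4, 0.3, 0.2, 0.2, 0.2, 0.2, 0.2, 0.2, 0.2, 0.2],
)

```text
clock: 25.52
tool_pos: [0.5225, -0.2309, 0.2431]
eef_rot: [0.771, 0.636, 0.001, 0.001]
contact_force: [0.4, -0.3, -0.4]
opening: 0.798
finger_force: 0.0
```

```bash
python3 -c "
from h import *
st()
im=cams.snapshot('scene');cv2.imwrite('pics/s7.png',cv2.resize(im[205:325,155:275,::-1],None,fx=5,fy=5,interpolation=3))
print(models.place_of('scene','blue_tip')[:1])"
```

```text
t 25.52 pos [ 0.5225 -0.2309  0.2431] yaw_y -10.95 z [ 0.003 -0.001 -1.   ] q [ 0.284  0.601  0.085  1.731 -0.067  0.809  0.21 ] F [ 0.41 -0.33 -0.39] M [-0.11   0.1   -0.061] open 70.2 ff 0.0
[{'position': [0.5187, -0.2303, 0.0805], 'p': 0.58}]
```

View pics/s7.png

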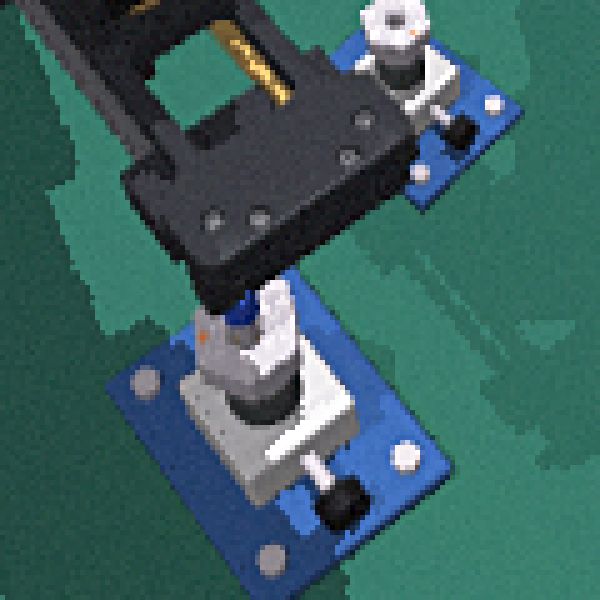

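The blue head (240,305) stands upright in the nut. The dot has moved round to (203,337), the hand is clear of it and the network puts the tip at home height. I'm handing in.

```bash
python3 -c "
from plant import r
print(r.finish_job())"
```

```text
the job is handed in; nothing more can be done
None
```

I seated the blue point fully home in the larger blue spindle, tightened the nut to an estimated 0.14–0.19 Nm above slack (noisy readings, target 0.16), moved the hand clear and handed the job in at about 25.6 s; the judge's verdict was not shown.

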